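Thread the spacer plate onto the two-pin stand of a laboratory bench

TASK

Three white cell plates lie on the bench. Pick the spacer whose two holes match the two pins of the stand and thread it over both pins, right down until it lies flat on the stand's rail; either way round will do. Leave the other two plates where they lie.

Things in the scene. Friction and masses are not known exactly. Their poses are not given: they have to be found in the camera images.
- spacer: The spacer to fit: white plastic plate, 130 x 48 x 10 mm thick, about 0.1 kg, lying flat on the bench, with two round through holes of 26 mm diameter at x = -45 and x = +45 mm (90 mm apart, one near each end), solid in the middle; grip across the width. Origin: centre of its underside; x along the length, y along the width, z up.
- seat (a point): Fixed stand: middle of its grey rail's top face, 42 mm above the bench, midway between two upright steel pins, 10 mm thick, 36 mm tall, tapered tips, at x = -45 and +45 mm. Rail 150 (x) x 30 (y) x 30 mm high on a foot 160 x 90 x 12 mm, so a plate on it overhangs 9 mm each side with free space for fingers below. x along the rail, z up.
- plate_close: Bystander, leave alone. White plastic plate, 130 x 48 x 10 mm thick, lying flat; its two 26 mm holes sit close together near the middle (36 mm apart), so it does not fit the pins. Origin: centre of its underside; x along the length, y along the width, z up.
- plate_single: Bystander, leave alone. White plastic plate, 130 x 48 x 10 mm thick, lying flat; it has only one 26 mm hole, in the middle. Origin: centre of its underside; x along the length, y along the width, z up.
Things that resemble listed ones, but are neither listed nor needed, are in the scene too. Leave any pink or red look-alike of the spacer alone.

How it is judged:
By the outcome, as a careful person would: the job done as asked, in the order asked, and still so for the second after the job is handed in, with the robot touching nothing.
It also fails if it takes over 40 s, if anything falls off the work surface, if the arm or the gripper's body presses on something with over 40 N, if the wrist force passes 120 N, or if a joint passes its speed limit or range.

ROBOT

A 6-joint arm with a two-finger parallel gripper is mounted at the origin on the work surface. World frame = base frame: x ahead of the robot, y to its left, z up, the work surface at z = 0. Lengths are in m, angles in rad, forces in N, time in s.
With the tool pointing down it reaches from about 0.325 to 0.75 m from the base axis. Payload 7.6 kg.
Tool frame: the origin (TCP) lies on the centre line of the jaws, within the pads' length; the fingertips stand 14 mm ahead of it and the grasp point (between the pads) lies 5 mm behind it; z points along the fingers, y is the line along which they close (so a half turn about z gives the same grasp; the last joint's range is limited). The gripper opens to 85 mm and grips with 20 to 120 N. Pads are 22 mm wide; open, the fingers measure 114 mm over their backs; the gripper's body (76 mm by 85 mm) begins 54 mm behind the grasp point. The pads swing forward as they close: fully open they stand 13 mm farther back than shut.
Start: joints at [-1.328, 0.052, 1.401, -0, 1.689, -0.07], TCP at [0.162, -0.5, 0.245] pointing down, gripper open.
Joint ranges: [-2.9, 2.9], [-0.91, 2.17], [0.12, 2.37], [-1.06, 4.2], [0.26, 2.73], [-2.93, 2.93]. Speed limits (rad/s): [2.57, 2.57, 3.01, 3.14, 3.14, 3.14].

INTERFACE

Orientations are given as a unit quaternion [x, y, z, w].
In Python, from plant import r gives the robot as it stands. The module is installed in compiled form; this text tells all that it offers. Calls block until the motion is done:
- r.goto(position, orientation): joint-space move of the TCP to a pose.
- r.move_linear(position, rotation=None, velocity=0.15): straight line of the TCP; rotation=None keeps the orientation; velocity is the mean speed in m/s.
- r.move_joints(angles): joint-space move.
- r.move_gripper(opening, force=None): finger opening in m; force is the grip in N (None keeps the last); returns when the fingers have stopped.
- r.sleep(seconds).
- r.solve_ik(position, orientation): joint angles nearest the present ones, or None.
- r.capture(name): name is "scene" or "side" or "wrist"; returns a dict with "frame" (480x640x3 uint8, blue, green, red), "K" (3x3 intrinsics, pixels), "camera_from_world" (4x4, takes a point from world to camera coordinates). Camera axes: x right, y up, looking along -z (the intrinsics and any distortion apply to the point x, -y, -z); pixel columns grow to the right and rows downward; lengths in m; the calibration is good to about 2 mm. A picture is of the moment at which its call begins. There is no depth.
A pose or a line that the arm cannot do raises r.PlanningError and nothing moves.
- r.sign_off(): hands the job in; it is judged then, once.
Readings, each from a call of its own:
- r.current_t(): time.
- r.current_q(): joint angles.
- r.current_joint_velocities(): joint speeds.
- r.current_effort(): joint torques, N m.
- r.current_tool_pos(): TCP position.
- r.current_tool_rot(): TCP orientation.
- r.current_wrist_force(): force on the tool from outside, world axes, zero at the start.
- r.current_ft_torque(): the same for the moment, N m.
- r.current_opening(): finger opening in m.
- r.current_grasp_force(): force on a finger pad.
Only numpy, scipy, OpenCV 4.12 (cv2) and the standard library are available. Lean on these libraries where they do the work, as an engineer would, in place of code of your own. Each camera call takes 0.05 s, during which the arm holds its last target. There are 200 camera calls.

## Working session

There is one attempt and no reset: what is moved stays moved. The work goes in short steps, each a Python script; the robot and the scene stay as the last script left them, time stands still between calls to the robot, and variables do not carry over. Pictures are saved under pics/ and viewed, at most 10 in all, crops included, and the job is handed in when it is done.

```bash
mkdir -p pics
python3 - <<'E'
from plant import r
import cv2,numpy as np,pickle
d={n:r.capture(n) for n in("scene","side")}
pickle.dump(d,open("d.pkl","wb"))
for n in d:
    cv2.imwrite(f"pics/{n}.png",d[n]["frame"]); print(n,d[n]["K"].tolist(),np.round(d[n]["camera_from_world"],3).tolist(),[k for k in d[n]])
print(r.current_t())
E
```

```text
scene [[582.0028984095584, 0.0, 306.31419614155044], [0.0, 582.0028984095584, 239.1259138012061], [0.0, 0.0, 1.0]] [[-0.221, 0.975, 0.002, 0.152], [-0.731, -0.167, 0.662, 0.252], [0.646, 0.144, 0.75, -1.629], [0.0, 0.0, 0.0, 1.0]] ['frame', 'K', 'camera_from_world']
side [[456.8026629185436, 0.0, 322.88617671122455], [0.0, 456.8026629185436, 241.6230765111195], [0.0, 0.0, 1.0]] [[-0.932, -0.362, -0.001, 0.395], [0.212, -0.55, 0.808, -0.176], [-0.293, 0.753, 0.589, -1.017], [0.0, 0.0, 0.0, 1.0]] ['frame', 'K', 'camera_from_world']
0.1
```

View pics/scene.png

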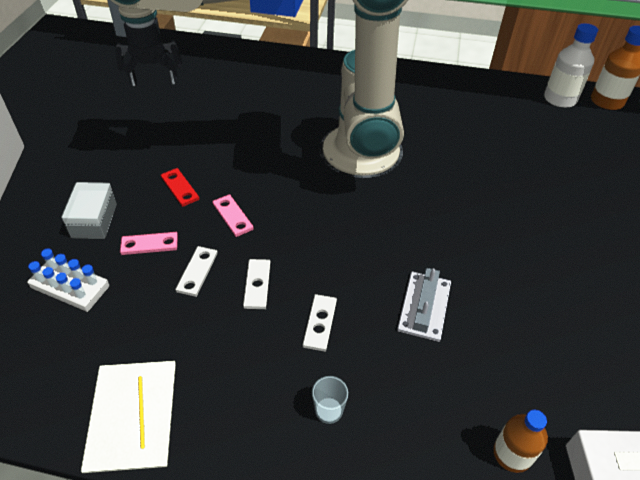

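View pics/side.png

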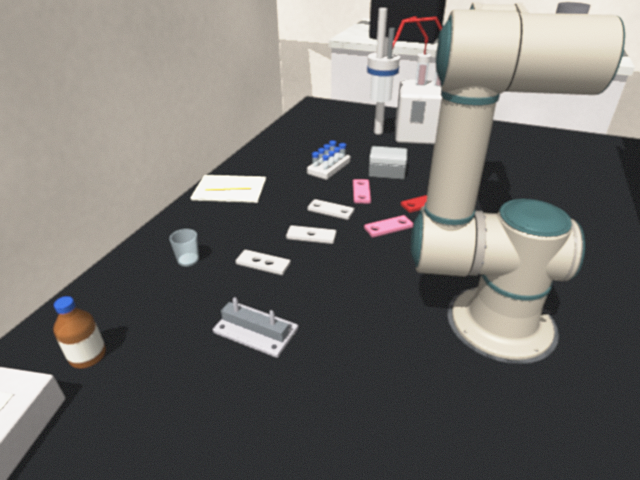

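The scene view shows the spacer (white, holes at about (205,255) and (189,286)) with the single-hole plate at (257,284), the close-hole plate at (320,322), and the stand at (425,305). The side view shows the stand's pins at about (235,302) and (271,316).

```bash
cat > h.py <<'E'
import numpy as np,cv2
from scipy.spatial.transform import Rotation as R
def ray(d,px):
    M=d["camera_from_world"];K=d["K"]
    v=np.linalg.solve(K,[px[0],px[1],1.])*[1,-1,-1]
    return -M[:3,:3].T@M[:3,3], M[:3,:3].T@v
def on(d,px,z):
    c,v=ray(d,px); return c+v*(z-c[2])/v[2]
def proj(d,p):
    M=d["camera_from_world"];q=M[:3,:3]@p+M[:3,3]; u=d["K"]@(q*[1,-1,-1]); return u[:2]/u[2]
def down(a):  # tool z down, tool y axis at angle a in world
    y=np.array([np.cos(a),np.sin(a),0]);z=np.array([0,0,-1.])
    return R.from_matrix(np.c_[np.cross(y,z),y,z]).as_quat()
def holes(d,mask,z,lo,hi):
    cs,hi_=cv2.findContours(mask,cv2.RETR_CCOMP,cv2.CHAIN_APPROX_NONE)
    out=[]
    for i,c in enumerate(cs):
        if hi_[0][i][3]>=0 and lo<cv2.contourArea(c)<hi:
            m=cv2.moments(c);out.append((hi_[0][i][3],on(d,(m['m10']/m['m00'],m['m01']/m['m00']),z)))
    return out,cs
E
python3 - <<'E'
from h import *
import pickle
D=pickle.load(open("d.pkl","rb"))
for n,box in(("scene",(165,235,225,305)),("side",(300,195,360,222))):
    d=D[n];f=d["frame"];x0,y0,x1,y1=box
    m=np.zeros(f.shape[:2],np.uint8);m[y0:y1,x0:x1]=((f.min(2)>130)*255)[y0:y1,x0:x1]
    o,cs=holes(d,m,0.01,5,500);print(n,[np.round(p,4) for _,p in o])
    c=max(cs,key=cv2.contourArea);P=np.array([on(d,p[0],0.01)[:2] for p in c],np.float32)
    print(cv2.minAreaRect(P))
d=D["scene"];f=d["frame"]
m=np.zeros(f.shape[:2],np.uint8);m[260:350,390:460]=((f.max(2)>75)*255)[260:350,390:460]
c=max(cv2.findContours(m,0,1)[0],key=cv2.contourArea)
P=np.array([on(d,p[0],0.012)[:2] for p in c],np.float32);b=cv2.minAreaRect(P);print("stand",b)
for n in("scene","side"):
    x0,y0,w=((390,255,75,)if n=="scene" else (205,285,100))
    cv2.imwrite(f"pics/{n}_c.png",cv2.resize(D[n]["frame"][y0:y0+w,x0:x0+w],None,fx=400/w,fy=400/w,interpolation=2))
a=[cv2.imread(f"pics/{n}_c.png")for n in("scene","side")];cv2.imwrite("pics/st.png",np.hstack([cv2.resize(i,(400,400)) for i in a]))
E
```

```text
scene [array([ 0.5624, -0.2964,  0.01  ]), array([ 0.4723, -0.2924,  0.01  ])]
((0.5162588953971863, -0.2948683202266693), (0.05242953822016716, 0.13597656786441803), 87.69768524169922)
side []
((0.5128191709518433, -0.28996753692626953), (0.06908447295427322, 0.137748122215271), 87.56732177734375)
stand ((0.487257182598114, 0.22248543798923492), (0.09163093566894531, 0.1911262571811676), 85.6864242553711)
```

View pics/st.png

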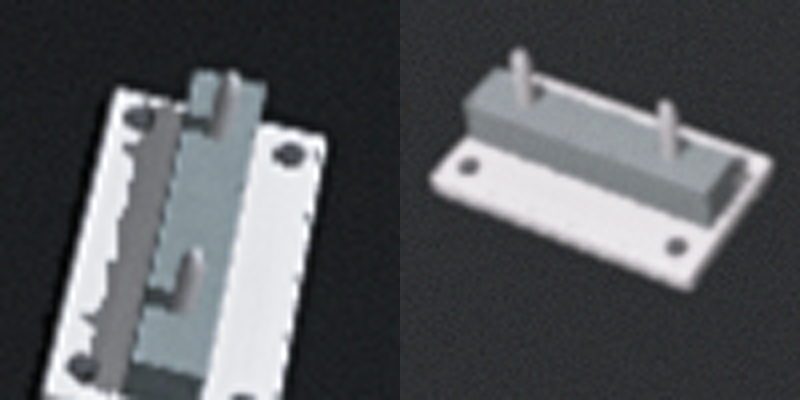

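The crop shows the stand pins, with tips near scene pixels (433.5,269) and (426.6,302), and side pixels (235,297.5) and (271.8,310.8). I'll compute their positions from both views, then take a wrist look above the spacer.

Run:
```python
from h import *
import pickle
from plant import r
D=pickle.load(open("d.pkl","rb"))
for n,a,b in(("scene",(433.5,269),(426.6,302)),("side",(271.8,310.8),(235,297.5))):
    A,B=[on(D[n],p,0.078)[:2] for p in(a,b)];print(n,A,B,(A+B)/2,np.linalg.norm(A-B),np.degrees(np.arctan2(*(B-A)[::-1])))
p=np.array([.5173,-.2944]);a=np.arctan2(-.2964+.2924,.0901)
qs=[(down(a+s*np.pi/2),s) for s in(1,-1)]
for q,s in qs: print(s,r.solve_ik([*p,.2],q))
q0=r.current_q()
q,s=min(qs,key=lambda t:abs(r.solve_ik([*p,.2],t[0])[5]))
print("s",s);r.goto([*p,.2],q)
d=r.capture("wrist");pickle.dump(d,open("w1.pkl","wb"));cv2.imwrite("pics/w1.png",d["frame"]);print(r.current_t(),r.current_tool_pos(),d["camera_from_world"].round(3).tolist())
```

```text
scene [0.45073037 0.22583411] [0.54056662 0.21896269] [0.49564849 0.2223984 ] 0.09009865336803088 -4.373940143549073
side [0.44814459 0.22468546] [0.53824532 0.21722606] [0.49319495 0.22095576] 0.0904089839932099 -4.7326943647284745
1 [-5.79430725e-01  2.66743671e-01  1.25236039e+00 -4.44089210e-16
  1.62248859e+00 -2.10586107e+00]
-1 [-5.79430725e-01  2.66743671e-01  1.25236039e+00 -4.44089210e-16
  1.62248859e+00  1.03573159e+00]
s -1
1.675 [ 0.51673955 -0.29535187  0.20026196] [[-0.046, -0.999, 0.001, -0.271], [0.944, -0.043, -0.326, -0.473], [0.326, -0.014, 0.945, -0.511], [0.0, 0.0, 0.0, 1.0]]
```

View pics/w1.png

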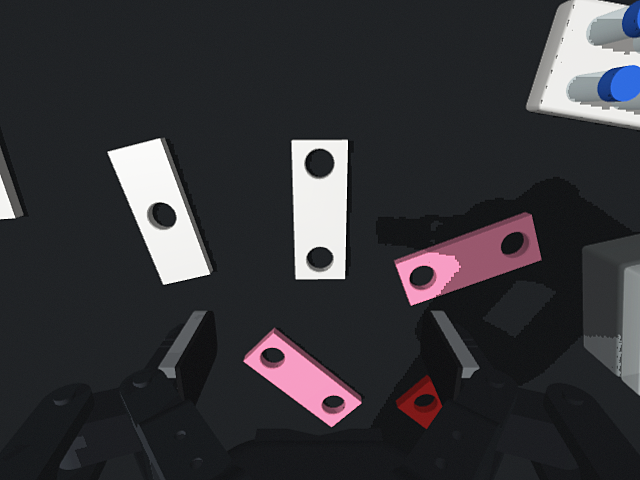

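The wrist view shows the spacer upright in the image, with holes at (320,163) and (320,258), and clear space for the fingers on both sides. I'll refine its position and grasp it.

Run:
```python
from h import *
import pickle
from plant import r
d=pickle.load(open("w1.pkl","rb"));f=d["frame"]
m=np.zeros(f.shape[:2],np.uint8);m[125:290,280:360]=((f.min(2)>130)*255)[125:290,280:360]
o,_=holes(d,m,0.01,200,2000);P=sorted([p[:2] for _,p in o],key=lambda p:p[0]);print(P)
A,B=P[0],P[-1];L=np.linalg.norm(B-A);c=(A+B)/2;a=np.arctan2(*(B-A)[::-1]);print(L,c,a)
assert len(P)==2 and abs(L-.09)<.004 and np.hypot(*(c-[.5173,-.2944]))<.006
q=down(a-np.pi/2)
r.goto([*c,.08],q); r.move_gripper(.075,30)
r.move_linear([*c,.016],velocity=.08);print(r.current_tool_pos(),r.current_wrist_force())
r.move_gripper(0.03,50);print(r.current_opening(),r.current_grasp_force(),r.current_tool_pos(),r.current_wrist_force())
r.move_linear([*c,.16],velocity=.15);print(r.current_opening(),r.current_grasp_force(),r.current_t())
s=np.array([.4944,.2217]);q=down(np.radians(-4.55)-np.pi/2)
r.goto([*s,.16],q)
print(r.current_t(),r.current_tool_pos(),r.current_opening())
d=r.capture("wrist");e=r.capture("side");pickle.dump([d,e],open("w2.pkl","wb"));cv2.imwrite("pics/w2.png",np.hstack([cv2.resize(x["frame"],(400,300)) for x in(d,e)]))
```

```text
[array([ 0.47126954, -0.2934938 ]), array([ 0.56071555, -0.29742739])]
0.08953246966950562 [ 0.51599255 -0.29546059] -0.0439489666960772
[ 0.5163814  -0.29573678  0.01664264] [-0.216608   -0.28100846  0.15249442]
0.045563251598607475 51.86336159706116 [ 0.51656626 -0.29582663  0.01715347] [0.01884461 0.43777266 5.29411542]
0.04633326424449949 51.33035480976105 4.925
6.8 [0.49481142 0.22091927 0.1599458 ] 0.046178491293918864
```

View pics/w2.png

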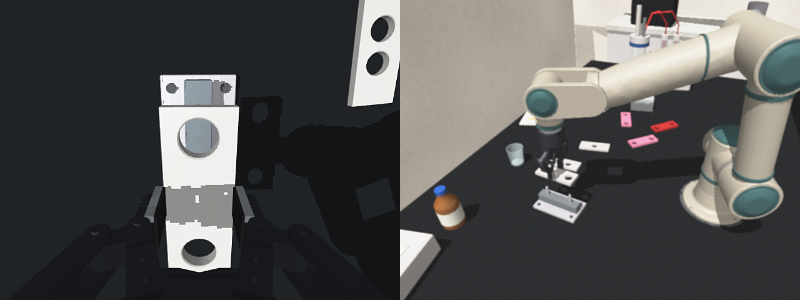

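The left (wrist) view shows the plate held squarely, with holes near full-resolution pixels (317,219) and (318,400) and the stand below it in line. The right (side) view shows the plate level above the stand. I'll check the held holes against the pins and go down to just above the tips.

Run:
```python
from h import *
import pickle
from plant import r
s=np.array([.4944,.2217])
u=np.array([np.cos(np.radians(-4.55)),np.sin(np.radians(-4.55))])
def held(d,z):
    f=d["frame"];m=np.zeros(f.shape[:2],np.uint8);m[150:440,245:395]=((f.min(2)>105)*255)[150:440,245:395]
    o,_=holes(d,m,z,500,9000);return [p[:2] for _,p in o]
d,_=pickle.load(open("w2.pkl","rb"))
print("pins",s-.045*u,s+.045*u,"held",held(d,.154), [on(d,p,.154)[:2] for p in((317,219),(318,400))])
r.move_linear([*s,.104],velocity=.1)
w=r.capture("wrist");e=r.capture("side");c=r.capture("scene");pickle.dump([w,e,c],open("w3.pkl","wb"))
print(r.current_tool_pos(),held(w,r.current_tool_pos()[2]-.007))
a=cv2.resize(w["frame"],(400,300))
b=cv2.resize(e["frame"][245:365,190:350],(400,300),interpolation=2);c=cv2.resize(c["frame"][220:340,350:510],(400,300),interpolation=2)
cv2.imwrite("pics/w3.png",np.vstack([np.hstack([a,b]),np.hstack([c,c*0])]))
```

```text
pins [0.44954182 0.22526981] [0.53925818 0.21813019] held [array([0.45319265, 0.22632414])] [array([0.54025634, 0.21825279]), array([0.45300179, 0.22497742])]
[0.49491223 0.22190993 0.10501487] [array([0.45250661, 0.22721898]), array([0.54010203, 0.21648745])]
```

View pics/w3.png

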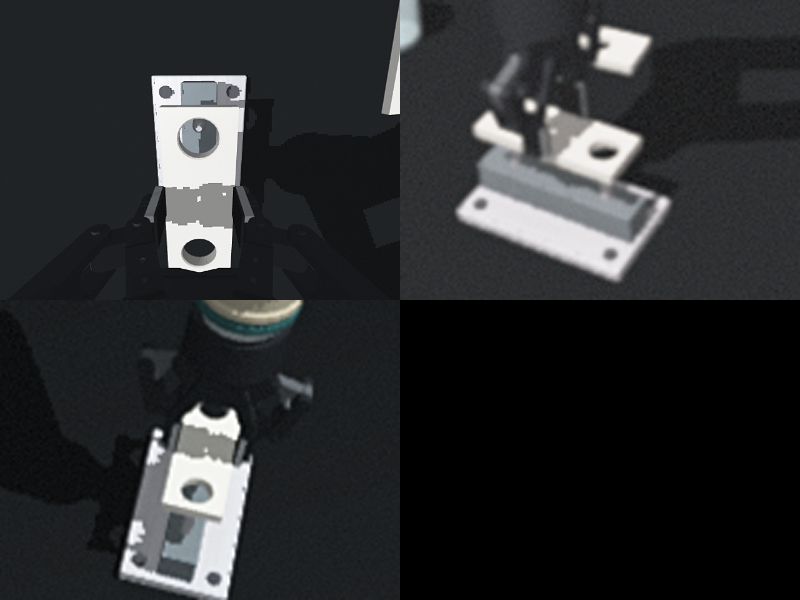

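The wrist view shows the far pin's tip at about (198,128) in the tile, well inside the hole. The side and scene views show the plate level just above the pins. Measured against the pins, the plate sits about 2 mm too far in x, well within the 8 mm clearance, so I'll shift it by that and lower it.

Run:
```python
from h import *
import pickle
from plant import r
w=pickle.load(open("w3.pkl","rb"))[0]
print("pin tip",on(w,(317,205),.078))
s=np.array([.4930,.2217])
for z in(.09,.078,.068,.062,.060):
    r.move_linear([*s,z],velocity=.06);F=r.current_wrist_force();print(z,r.current_tool_pos().round(4),np.round(F,1),r.current_opening())
    if abs(F[2])>15 or np.hypot(F[0],F[1])>12: print("stop");break
e=r.capture("side");c=r.capture("scene");w=r.capture("wrist")
a=cv2.resize(w["frame"],(400,300))
b=cv2.resize(e["frame"][245:365,190:350],(400,300),interpolation=2);c=cv2.resize(c["frame"][220:340,350:510],(400,300),interpolation=2)
cv2.imwrite("pics/w4.png",np.vstack([np.hstack([a,b]),np.hstack([c,c*0])]));print(r.current_t())
```

```text
pin tip [0.54077877 0.21919697 0.078     ]
0.09 [0.4926 0.2216 0.0892] [-0.1  0.2 -1. ] 0.04582597480684974
0.078 [0.4927 0.2216 0.0773] [ 0.3  0.3 -1.3] 0.045810149023429295
0.068 [0.4927 0.2216 0.0674] [-0.6 -0.5 -2.1] 0.04578817295407382
0.062 [0.4927 0.2216 0.0615] [ 0.9  0.6 -0.8] 0.0462066812312017
0.06 [0.493  0.2217 0.06  ] [ 0.7  0.3 -1.2] 0.04619570257953116
9.4583
```

View pics/w4.png

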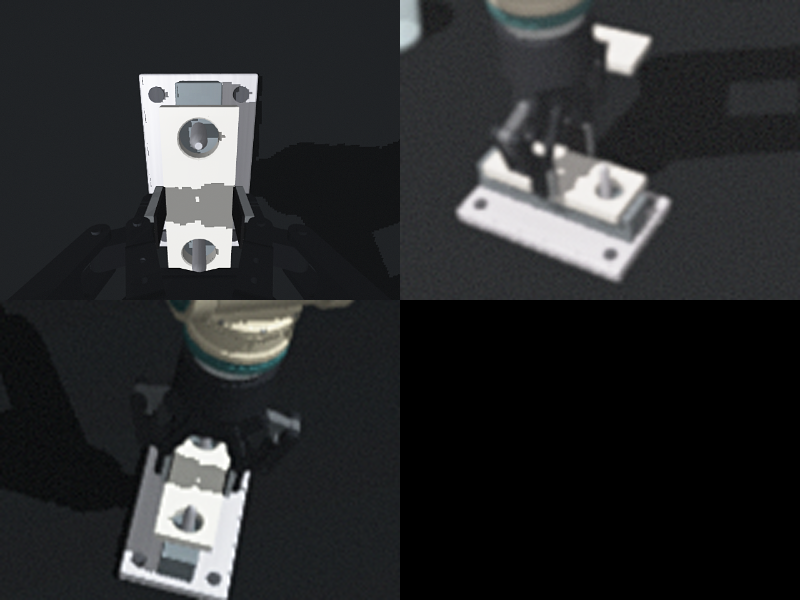

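Both pins stand up through the holes in the wrist view (at about (198,140) and (198,255)), and the plate is just above or on the rail. I'll lower it gently to contact, release, back off straight up and check.

Run:
```python
from h import *
from plant import r
s=np.array([.4930,.2217])
for z in(.0585,.0575,.0565,.0555):
    r.move_linear([*s,z],velocity=.03);F=r.current_wrist_force();print(z,r.current_tool_pos()[2],np.round(F,1))
    if F[2]>4: break
r.move_gripper(.08);r.sleep(.2);print(r.current_wrist_force().round(1))
r.move_linear([*s,.2],velocity=.12)
r.move_linear([.42,.08,.25],velocity=.25)
e=r.capture("side");c=r.capture("scene")
b=cv2.resize(e["frame"][265:365,190:324],(400,300),interpolation=2);c=cv2.resize(c["frame"][240:340,360:494],(400,300),interpolation=2)
cv2.imwrite("pics/w5.png",np.hstack([b,c]));print(r.current_t())
```

```text
0.0585 0.0591517374434362 [-1.6 -1.3  3.9]
0.0575 0.05906934713642049 [-5.6 -1.6 11.6]
[ 0.6 -0.1  0.7]
12.85
```

View pics/w5.png

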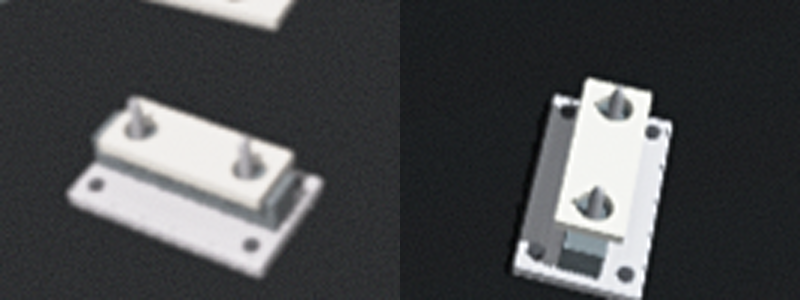

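Both views show the plate flat on the rail with a pin through each hole, side tile (138,120) and (247,160), scene tile (615,103) and (597,203). The gripper is clear of it.

```bash
python3 -c "
from plant import r
print(r.sign_off())"
```

```text
the job is handed in; nothing more can be done
None
```

The spacer is threaded over both pins and lies flat on the stand's rail, the other plates were not touched, and the job was handed in at about 13 s of the allowed 40 s.

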